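# Load a tape roll on the feeder and hold its feed key in the green band

### The arm

A 6-joint arm with a two-finger parallel gripper is mounted at the origin on a cart in front of the work surface, level with it; the furniture and walls round the work are solid. World frame = base frame: x ahead of the robot, y to its left, z up, the work surface at z = 0. Lengths are in m, angles in rad, forces in N, time in s.
With the tool pointing down it reaches from about 0.275 to 0.85 m from the base axis. Payload 19 kg.
Tool frame: the origin (TCP) lies on the centre line of the jaws, within the pads' length; the fingertips stand ahead of it and the grasp point (between the pads) lies 5 mm behind it (manip.tcp_to_tips is the z of the fingertips in the tool frame, in m); z points along the fingers, y is the direction in which the jaws open and shut (so a half turn about z gives the same grasp; the last joint's range is limited). The gripper opens to 85 mm and grips with 20 to 120 N. Pads are 22 mm wide; open, the fingers measure 114 mm over their backs; the gripper's body (76 mm by 85 mm) begins 54 mm behind the grasp point. The pads swing forward as they close: fully open they stand 13 mm farther back than shut.
Start: joints at [1.17, 0.15, 1.437, -0, 1.554, -0.134], TCP at [0.152, 0.555, 0.245] pointing down, gripper open.
Joint ranges: [-2.8, 2.8], [-0.68, 2.1], [0.12, 2.68], [-1.39, 4.53], [0.16, 2.79], [-2.81, 2.81]. Speed limits (rad/s): [1.89, 1.89, 2.22, 3.01, 3.01, 3.01].

### API

Orientations are given as a rotation vector (axis times angle).
In Python, from rig import manip gives the robot as it stands.
- The arm moves only by the tool move_arm, never from a script. Its argument "motion" is a list of rows, each a list of 3 entries, a list of its own where there are three numbers: the turn, a rotation vector about the world's x, y, z in rad, then the shift along the world's x, y, z in mm, then the finger opening in mm, from 0 to 85.4. A call has 1 to 12 rows; each row shifts and turns the pose as measured when the row begins; what a row does not reach is not made up. A row lasts 1/8 s, in which the tool goes at most 62.5 mm and 10.7 degrees, less where a joint would pass 70% of its speed; a pose out of reach is approached as far as the arm can. A call is refused whole if a number of a shift passes 62.5 or a number of a turn 0.188, either way. A call with a gripper value outside its range is refused whole. The fingers move at their own pace and stop on an object; the grip force is fixed at half the most. Time passes only in rows, so rows that do not move let the fingers close. It gives the time, the measured TCP pose, the force and the opening at its end, in the units of the state.
- manip.get_state(): the state, without advancing time (a new reading comes with each control period).
- manip.snapshot(name): name is "scene" or "top" or "wrist"; returns the picture (400x640x3 uint8, blue, green, red); there is no depth.
- manip.get_calibration(name): a dict with "fovy" (degrees; the focal length in pixels is half the picture's height over the tangent of half this angle, whatever the lens; pixels are square), "cx", "cy" (the principal point, pixels), "rvec" (rotation vector, rad) and "tvec" (3), from world to camera coordinates, as OpenCV has them. Camera axes: x right, y down, z forward; pixel columns grow to the right and rows downward; lengths in m; the calibration is good to about 2 mm. A picture is of the moment at which its call begins: read the wrist's pose just before it. get_calibration takes no time and is no camera call; for the wrist camera it gives the pose at the moment of the call.
- manip.job_done(): hands the job in, once; it reports no verdict.
Trained networks look in the newest picture that a camera, given by its name, has taken for a name from the list of things; names that differ only in an ending like _2 or _b are one class to them, and where a whole thing is asked for, a point or a joint stands for the part that bears it (a point fixed in the world has none). Each returns a list of dicts, best first, with "confidence" (0 to 1); they miss things now and then, are a little off and sometimes report something else, mostly with a low value. They report only what shows in the picture. A call takes as long as a camera call.
- manip.recognise(label, camera): "bbox" ([left, top, width, height] in pixels, round what is visible of it).
The state is a dict: "clock": time; "joint_positions": joint angles; "joint_vel": joint speeds; "effort": joint torques, N m; "tool_pos": TCP position; "orientation": TCP orientation; "wrist_force": force on the tool from outside, world axes, zero at the start; "ft_torque": the same for the moment, N m; "grip_width": finger opening in m.
Only numpy, scipy, OpenCV 4.12 (cv2) and the standard library are available. Lean on these libraries where they do the work, as an engineer would, in place of code of your own. Each camera call takes 0.05 s, during which the arm holds its last target.

### The job

Put the tall cream-coloured roll of packing tape (not the flatter masking tape at the far left) over the white hub of the grey tape feeder so that it lies flat on the platter, and let go of it. Then press the feeder's yellow key straight down with the fingertips until its pointer stands in the green band of the gauge beside it (about 11 mm down, roughly half its travel; never all the way to the stop), keep it there steadily for three seconds or more, and finish while still holding it pressed. Leave the other things on the table where they are.

Things in the scene. Friction and masses are not known exactly. Their poses are not given: they have to be found in the camera images.
- cream_roll: the cream-coloured roll of packing tape, lying flat on the table: a ring 98 mm in outer diameter, 48 mm high, about 140 g. The core is open from end to end, 80 mm across to the eye, and passes a shaft up to 73 mm thick; the wall is 9 to 12 mm thick, its middle 43.5 mm from the axis, and can be pinched from above with one finger in the core. Origin: centre of the underside; z is the roll's axis, upward
- tape_feeder: grey table-top tape feeder, fixed to the table, base 150 x 260 mm, 35 mm high. Origin: centre of the underside, on the table; x points away from the outlet plate on its front edge, y along its length. A dark round platter (116 mm across, top 43 mm above the table) with an upright white hub lies at x 0, y +65 mm; the yellow feed key stands at x 0, y -80 mm; the gauge post (10 x 12 mm, its top 85 mm above the table) stands at x 0, y -116 mm
- hub_seat (a point): point on the hub's axis at the level of the platter's top (43 mm above the table), where the centre of the roll's underside comes to rest; z up. The hub is 68 mm thick and only 20 mm high, tapering to 56 mm over its top 8 mm, so fingers that grip just the top 20 mm of the roll stay above it
- feed_key: the spring-loaded feed key: a yellow round cap, 42 mm across, 10 mm thick, flat on top, on a steel stem; it slides straight down by 20 mm to its stop. Spring: about 3 N to start it, 5.75 N at 11 mm, 8 N at the stop; it springs back up when let go. A small black pointer level with the cap's top face points at the gauge post (white, with a 6 mm green band and an 8 mm red band below it). Origin: on the key's axis, 45 mm below the cap's top face
- key_top (a point): centre of the top face of the key's yellow cap; moves with the key. 80 mm above the table at rest, 72 mm at the top edge of the green band, 69 mm at its middle, 66 mm at its lower edge, 60 mm at the stop
- brown_roll: brown roll of packing tape lying flat, stuck to the table, 112 mm across, 48 mm high; bystander, origin at the centre of its underside
- stapler: red and black desk stapler, 150 x 36 x 53 mm high, lying along its y axis; bystander, origin at the centre of its underside
- glue_bottle: teal glue bottle with blue nozzle, 44 mm across, 128 mm high; bystander, origin at the centre of its underside
- rubber_stamp: rubber stamp with turned wooden knob, 27 x 62 x 75 mm high; bystander, origin at the centre of its underside
- calculator: dark pocket calculator, 140 x 85 x 18 mm high; bystander, origin at the centre of its underside
- green_pen: white felt pen with green cap, 17 x 135 x 16 mm high, along its y axis; bystander, origin at the centre of its underside

How it is judged:
By the outcome, as a careful person would: the job done as asked, in the order asked, and still so for the second after the job is handed in, while the arm keeps its last pose, push and grip.
It also fails if it takes over 54 s, if anything falls off the work surface, if the arm or the gripper's body presses on something with over 40 N, if the wrist force passes 120 N, or if a joint passes its speed limit or range.

## Working session

There is one attempt and no reset: what is moved stays moved. The work goes in short steps, Python scripts to look and compute and a tool call to move; the robot and the scene stay as the last step left them, time stands still between calls to the robot, and variables do not carry over. Pictures are saved under pics/ and viewed, and the job is handed in when it is done.

Besides the shell and the picture viewer there is one more tool, called after "Request:" by a JSON object that holds its "fn" and its "kwargs", one argument or row to a line. move_arm: Moves the arm, as the interface text tells. Its arguments: {"type":"object","properties":{"motion":{"type":"array","items":{"type":"array"}}},"required":["motion"]}

```bash
mkdir -p pics; ls
cat > h.py <<'E'
import numpy as np, cv2
from rig import manip
def cal(n):
    c=manip.get_calibration(n); f=200/np.tan(np.radians(c["fovy"])/2)
    K=np.array([[f,0,c["cx"]],[0,f,c["cy"]],[0,0,1]]); return K,np.array(c["rvec"],float),np.array(c["tvec"],float)
def ray(n,uv,z,C=None):
    K,r,t=C or cal(n); R=cv2.Rodrigues(r)[0]; o=-R.T@t
    d=R.T@np.linalg.inv(K)@np.array([uv[0],uv[1],1.]); return o+d*(z-o[2])/d[2]
def proj(n,P,C=None):
    K,r,t=C or cal(n); return cv2.projectPoints(np.array(P,float).reshape(-1,3),r,t,K,None)[0].reshape(-1,2)
E
python3 - <<'E'
from h import *
print(manip.get_state(), manip.tcp_to_tips)
for n in ("top","scene","wrist"):
    cv2.imwrite(f"pics/{n}0.png",manip.snapshot(n)); print(n,manip.get_calibration(n))
for l in ("cream_roll","tape_feeder","feed_key"):
    for n in ("top","scene"): print(l,n,manip.recognise(l,n)[:2])
E
```

```text
pics
{'clock': 0.0, 'joint_positions': array([ 1.16996411e+00,  1.50994172e-01,  1.43801502e+00,  3.44278347e-05,
        1.55378516e+00, -1.34000018e-01]), 'joint_vel': array([ 0.00059593,  0.00170304,  0.00166473,  0.00107187,  0.00067647,
       -0.00190853]), 'effort': array([-3.16377816e-03, -7.13057899e+01, -5.70868886e+01, -4.93705611e-04,
        9.10877570e-03, -1.28695424e-05]), 'tool_pos': array([0.15153717, 0.5544462 , 0.24467876]), 'orientation': array([-4.17850921e-01, -3.11332590e+00,  1.80604356e-03]), 'wrist_force': array([-0.01072803, -0.56042102,  0.59781899]), 'ft_torque': array([-0.02554941, -0.03575918,  0.05603624]), 'grip_width': 0.08546614732002526} 0.014
top {'fovy': 44.03500609485661, 'cx': 312.950308830772, 'cy': 208.6444554268947, 'rvec': array([ 2.17482463, -2.14072284,  0.0998477 ]), 'tvec': array([0.08974635, 0.5517769 , 1.21078979])}
scene {'fovy': 51.630317330664525, 'cx': 314.73886805211833, 'cy': 199.66776268582137, 'rvec': array([ 2.28172556, -0.62876315,  0.2606826 ]), 'tvec': array([-0.41284343,  0.30714627,  1.06606406])}
wrist {'fovy': 61.50942064047928, 'cx': 322.87573999856755, 'cy': 199.94711020062218, 'rvec': array([-2.30923432, -1.76128813, -0.25133071]), 'tvec': array([-0.57383759, -0.03448772,  0.37975652])}
cream_roll top [{'bbox': [275.3, 228.2, 35.6, 35.1], 'confidence': 0.85}]
cream_roll scene [{'bbox': [265.3, 194.8, 33.9, 33.0], 'confidence': 0.97}]
tape_feeder top [{'bbox': [366.5, 208.7, 117.6, 77.6], 'confidence': 0.72}]
tape_feeder scene [{'bbox': [288.8, 247.6, 108.2, 92.2], 'confidence': 0.63}]
feed_key top [{'bbox': [451.5, 235.4, 17.0, 14.2], 'confidence': 0.48}]
feed_key scene [{'bbox': [360.3, 284.8, 14.2, 23.7], 'confidence': 0.53}]
```

View pics/top0.png

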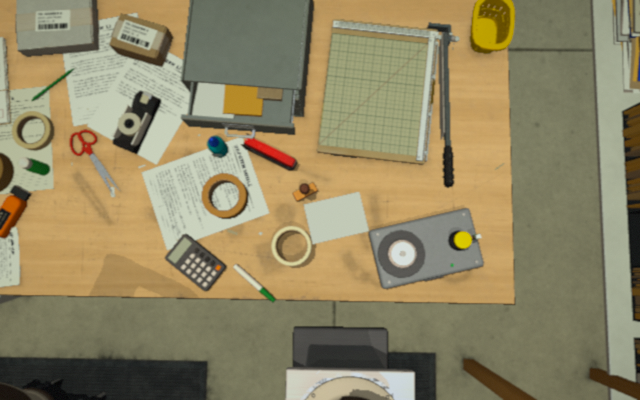

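View pics/scene0.png

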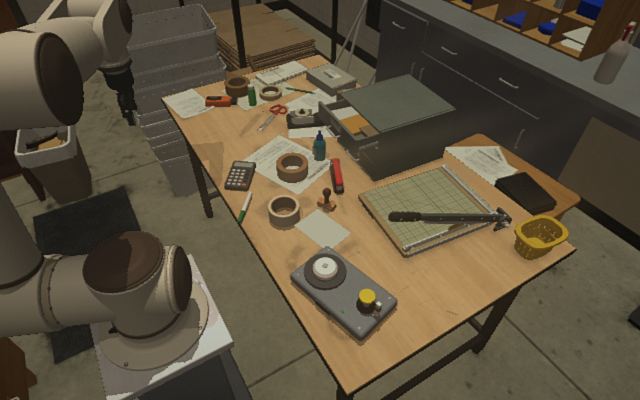

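View pics/wrist0.png

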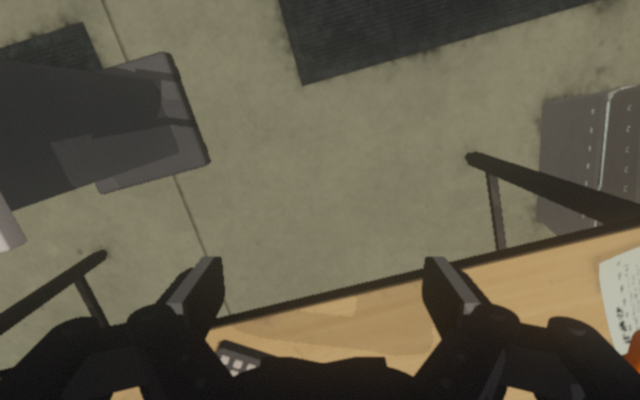

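Run:
```python
import cv2
a=cv2.imread("pics/top0.png")[180:305,250:500]; cv2.imwrite("pics/topz.png",cv2.resize(a,None,fx=3.2,fy=3.2,interpolation=cv2.INTER_CUBIC))
a=cv2.imread("pics/scene0.png")[180:350,240:440]; cv2.imwrite("pics/scz.png",cv2.resize(a,None,fx=3.5,fy=3.5,interpolation=cv2.INTER_CUBIC))
```

```text
(no output)
```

View pics/topz.png

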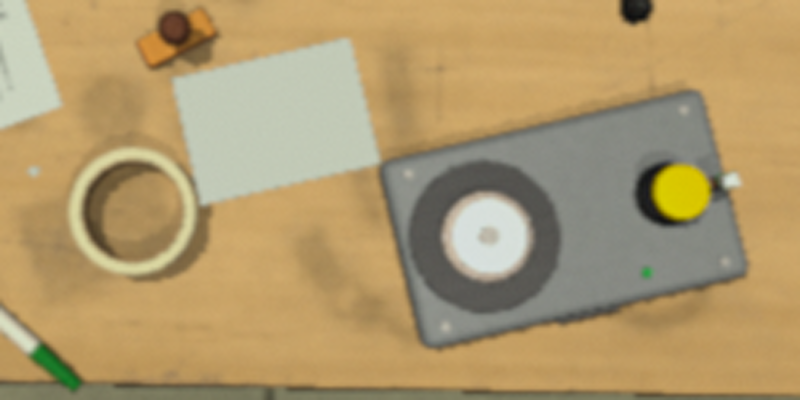

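View pics/scz.png

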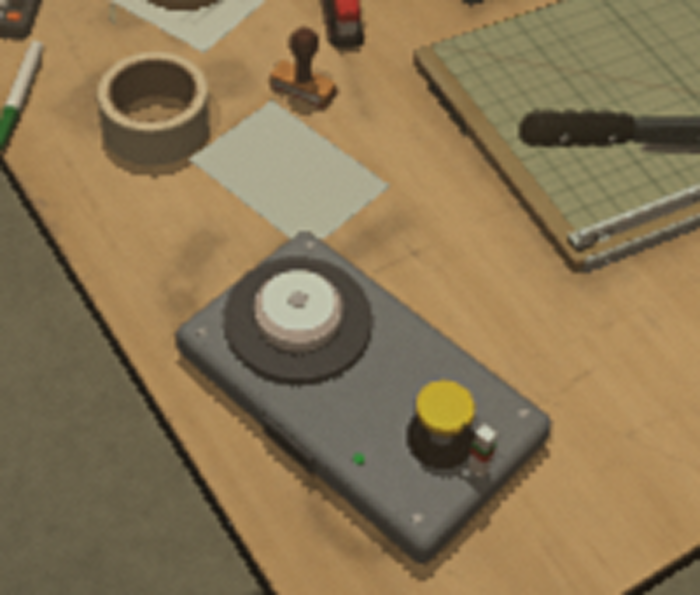

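The top view shows the cream roll at about (291, 246), the platter and hub at about (402, 254), the yellow key at about (463, 240), and the gauge to its right. Next I'll turn these into world positions.

Run:
```python
from h import *
def Z(u,v): return ((u+.5)/3.2-.5+250,(v+.5)/3.2-.5+180)
def S(u,v): return ((u+.5)/3.5-.5+240,(v+.5)/3.5-.5+180)
for k,a,b,z in (("roll",(133,211),(154,90),.048),("platter",(485,237),(299,318),.043),("hub",(488,236),(298,298),.063),("key",(682,192),(445,406),.08),("gauge",(733,181),(486,433),.085)):
    print(k,ray("top",Z(*a),z).round(4),ray("scene",S(*b),z).round(4))
for c in ((381,170),(700,90),(748,270),(428,348)): print(ray("top",Z(*c),.035).round(4))
# colour segmentation
im=cv2.imread("pics/top0.png"); hsv=cv2.cvtColor(im,cv2.COLOR_BGR2HSV)
m=cv2.inRange(hsv,(22,150,120),(35,255,255)); n,l,s,c=cv2.connectedComponentsWithStats(m)
for i in range(1,n):
    if s[i][4]>30: print(s[i],c[i],ray("top",c[i],.08).round(4))
m=cv2.inRange(hsv,(15,20,170),(35,110,255)); n,l,s,c=cv2.connectedComponentsWithStats(m)
for i in range(1,n):
    if s[i][4]>100: print(s[i],c[i],ray("top",s[i][:2]+(s[i][2:4]-1)/2,.048).round(4))
```

```text
roll [0.4563 0.15   0.048 ] [0.4569 0.1496 0.048 ]
platter [ 0.4409 -0.1202  0.043 ] [ 0.4401 -0.1228  0.043 ]
hub [ 0.4413 -0.1193  0.063 ] [ 0.4414 -0.1186  0.063 ]
key [ 0.4759 -0.2606  0.08  ] [ 0.4745 -0.2618  0.08  ]
gauge [ 0.4844 -0.297   0.085 ] [ 0.4839 -0.2962  0.085 ]
[ 0.4916 -0.0412  0.035 ]
[ 0.5578 -0.2887  0.035 ]
[ 0.4191 -0.323   0.035 ]
[ 0.3556 -0.0777  0.035 ]
[ 471    0   44   51 1251] [490.52358114  28.05035971] [ 1.0049 -0.338   0.08  ]
[454 231  18  18 250] [462.528 239.524] [ 0.4763 -0.26    0.08  ]
[ 65  78  47  63 160] [ 81.13125 115.65   ] [0.7953 0.6758 0.048 ]
[ 11  85  40  33 609] [ 30.81609195 100.02627258] [0.8146 0.8254 0.048 ]
[117 111  22  22 179] [127.39664804 122.54748603] [0.7639 0.5727 0.048 ]
[ 23 120  21  23 261] [ 32.95785441 130.86590038] [0.7362 0.8128 0.048 ]
[137 121  71 130 421] [162.80047506 176.27553444] [0.6013 0.4514 0.048 ]
[   0  136   55   59 1149] [ 27.01479547 164.95909487] [0.6483 0.8212 0.048 ]
[196 151  74  89 263] [244.87072243 204.96197719] [0.5796 0.299  0.048 ]
[303 191  67  53 344] [336.36337209 215.93313953] [0.5285 0.0409 0.048 ]
[271 225  40  42 502] [290.12549801 245.33266932] [0.4565 0.1518 0.048 ]
[389 241  26  26 121] [398.52066116 253.98347107] [ 0.4414 -0.1201  0.048 ]
[233 264  28  27 179] [245.59776536 276.39664804] [0.378  0.2577 0.048 ]
[286 370 102  30 878] [318.72665148 378.74829157] [0.1281 0.0351 0.048 ]
[307 378  80  22 928] [343.4924569  388.28771552] [0.1194 0.0112 0.048 ]
```

Request:
{"fn": "move_arm", "kwargs": {
  "motion": [
    [[0,0,0],[32,-36,0],50],
    [[0,0,0],[32,-36,0],50],
    [[0,0,0],[32,-36,-5],50],
    [[0,0,0],[32,-36,-5],50],
    [[0,0,0],[32,-36,-5],50],
    [[0,0,0],[32,-36,-5],50],
    [[0,0,0],[32,-36,-5],50],
    [[0,0,0],[32,-36,-5],50],
    [[0,0,0],[32,-36,-5],50],
    [[0,0,0],[28,-36,-5],50],
    [[0,0,0],[0,0,0],50]
  ]
}}

```text
clock: 1.82
tool_pos: [0.4752, 0.1818, 0.2044]
orientation: [0.415, 3.112, 0.002]
wrist_force: [-0.2, 0.2, -0.3]
grip_width: 0.05
```

```bash
cat > w.py <<'E'
import sys
from h import *
s=manip.get_state(); print(s["clock"],s["tool_pos"].round(4),s["orientation"].round(4),s["wrist_force"].round(2),s["grip_width"].round(4))
R=cv2.Rodrigues(s["orientation"])[0]; print("jaw",R[:,1].round(4),"z",R[:,2].round(4))
for n in sys.argv[2:]:
    print(n,[x.tolist() for x in cal(n)[1:]]); cv2.imwrite(f"pics/{n}{sys.argv[1]}.png",manip.snapshot(n))
E
python3 w.py 1 wrist top
```

```text
Traceback (most recent call last):
  File "w.py", line 3, in <module>
    s=manip.get_state(); print(s["clock"],s["tool_pos"].round(4),s["orientation"].round(4),s["wrist_force"].round(2),s["grip_width"].round(4))
                                                                                                                     ^^^^^^^^^^^^^^^^^^^^^
AttributeError: 'float' object has no attribute 'round'
```

```bash
sed -i 's/s\["grip_width"\].round(4)/round(s["grip_width"],4)/' w.py; python3 w.py 1 wrist top
```

```text
1.825 [0.4752 0.1818 0.2044] [4.1460e-01 3.1121e+00 2.4000e-03] [-0.15  0.25 -0.28] 0.05
jaw [0.2618 0.9651 0.0018] z [ 0.0022  0.0013 -1.    ]
wrist [[-2.3077501634590494, -1.762938215338991, -0.2564922109712261], [-0.29986960681663305, -0.4177685165584826, 0.2235720411831191]]
top [[2.1748246285136252, -2.140722838367872, 0.09984770406454009], [0.08974634533616938, 0.5517769014272693, 1.2107897926375604]]
```

View pics/wrist1.png

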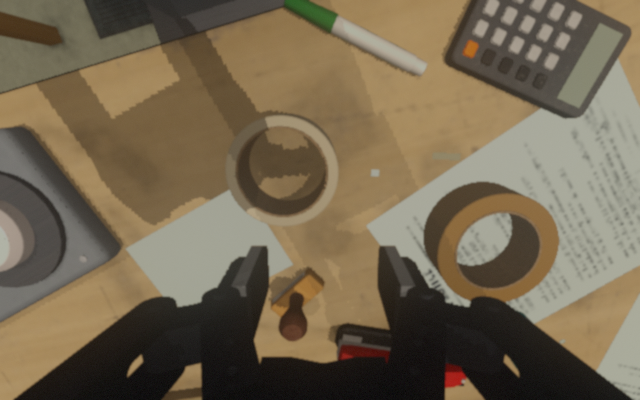

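The wrist view shows the cream roll near (282, 168), clear of its neighbours. I'll overlay the projected model circles to check the position.

```bash
cat > ov.py <<'E'
from h import *
def circ(n,img,c,z,r,col,sc,off,C=None):
    t=np.linspace(0,2*np.pi,90); P=np.c_[c[0]+r*np.cos(t),c[1]+r*np.sin(t),0*t+z]
    p=(proj(n,P,C)-off+.5)*sc-.5; cv2.polylines(img,[np.int32(np.round(p*16))],True,col,1,cv2.LINE_AA,4)
E
python3 - <<'E'
from ov import *
out=[]
for n,off,wh in (("wrist",(205,90),(160,160)),("top",(260,215),(60,60))):
    im=cv2.imread(f"pics/{n}1.png"); sc=400/wh[0]
    a=cv2.resize(im[off[1]:off[1]+wh[1],off[0]:off[0]+wh[0]],(400,400),interpolation=cv2.INTER_CUBIC)
    for r in (.049,.040): circ(n,a,(.4567,.150),.048,r,(0,0,255),sc,np.array(off))
    out.append(a)
cv2.imwrite("pics/ov1.png",np.hstack(out))
E
```

```text
(no output)
```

View pics/ov1.png

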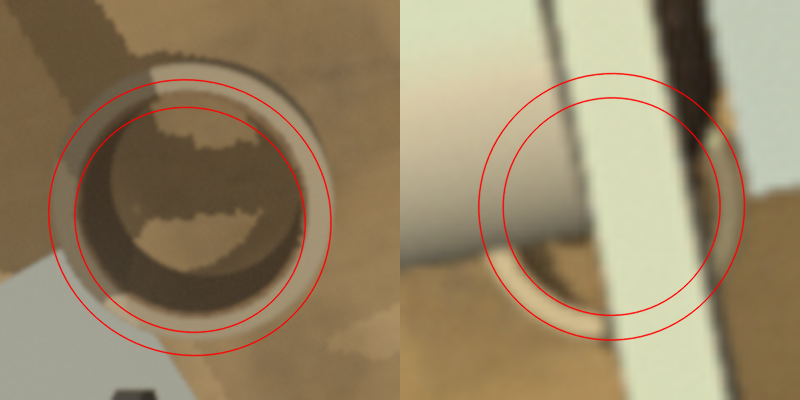

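Run:
```python
from ov import *
b=ray("top",(224.5,195.5),.048); print(b)
K,r,t=cal("wrist");R=cv2.Rodrigues(r)[0];print("cam",-R.T@t,R[2])
im=cv2.imread("pics/wrist1.png"); t0=cv2.imread("pics/top0.png")
off=(400,150);a=cv2.resize(im[150:320,400:570],(400,400),interpolation=cv2.INTER_CUBIC)
circ("wrist",a,b,.048,.056,(0,0,255),400/170,np.array(off))
c=cv2.resize(t0[165:225,195:255],(400,400),interpolation=cv2.INTER_CUBIC); circ("top",c,b,.048,.056,(0,0,255),400/60,np.array((195,165)))
cv2.imwrite("pics/ov2.png",np.hstack([a,c]))
```

```text
[0.57802355 0.31888249 0.048     ]
cam [0.40303467 0.20180283 0.33357601] [ 0.27362529 -0.07124286 -0.95919427]
```

View pics/ov2.png

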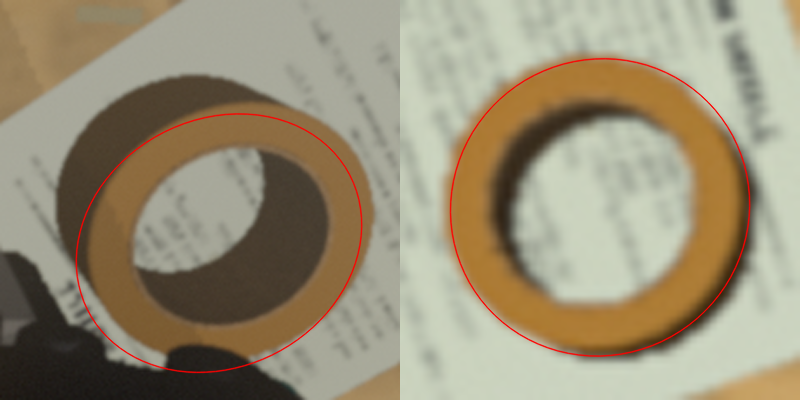

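Run:
```python
from ov import *
s=manip.get_state();R=cv2.Rodrigues(s["orientation"])[0];p=s["tool_pos"]
im=cv2.imread("pics/wrist1.png")
a=cv2.resize(im[220:400,200:470],None,fx=2.9,fy=2.9,interpolation=cv2.INTER_CUBIC)
for y in (-.025,.025):
  for x in (-.011,.011):
    for z in (.006,.012):
      q=proj("wrist",p+R@[x,y,z])[0]; print(x,y,z,q.round(1)); cv2.circle(a,tuple(int(v) for v in (q-(200,220))*2.9),3,(0,0,255),-1)
cv2.imwrite("pics/ov3.png",a)
```

```text
-0.011 -0.025 0.006 [269.7 293.9]
-0.011 -0.025 0.012 [271.6 286.9]
0.011 -0.025 0.006 [267.4 249.5]
0.011 -0.025 0.012 [269.5 243.9]
-0.011 0.025 0.006 [379.5 293.8]
-0.011 0.025 0.012 [377.5 286.8]
0.011 0.025 0.006 [381.9 249.4]
0.011 0.025 0.012 [379.6 243.8]
```

View pics/ov3.png

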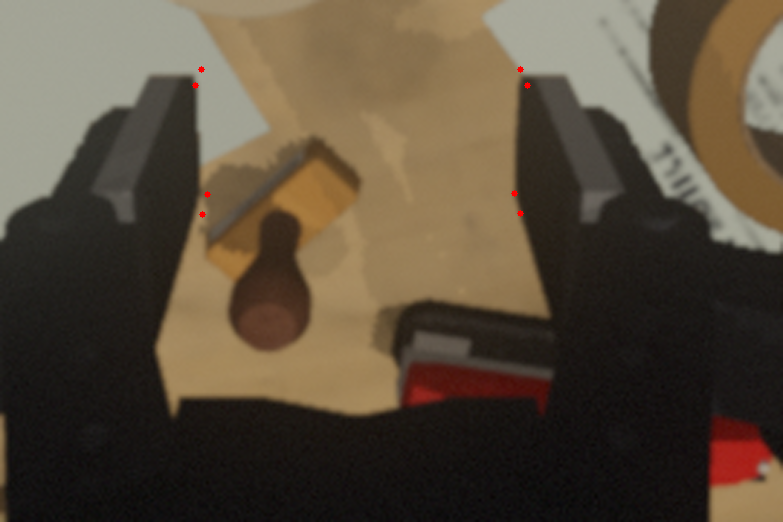

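View pics/top1.png

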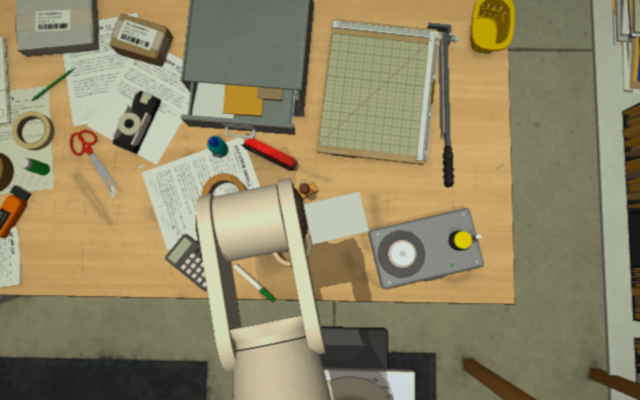

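Request:
{"fn": "move_arm", "kwargs": {
  "motion": [
    [[0,0,0],[-5,5,-35],50],
    [[0,0,0],[-5,5,-35],50],
    [[0,0,0],[0,0,-35],50],
    [[0,0,0],[0,0,-20],50],
    [[0,0,0],[0,0,0],50]
  ]
}}

```text
clock: 2.55
tool_pos: [0.4608, 0.1991, 0.0785]
orientation: [0.401, 3.111, 0.007]
wrist_force: [0.2, -0.1, 0.2]
grip_width: 0.0499
```

```bash
python3 w.py 2 wrist scene
python3 - <<'E'
from ov import *
im=cv2.imread("pics/wrist2.png"); 
a=cv2.resize(im,None,fx=1.25,fy=1.25)
for c,col in (((.4567,.150),(0,0,255)),((.4507,.150),(255,0,0))):
  for r in (.049,.040): circ("wrist",a,c,.048,r,col,1.25,np.array((0,0)))
cv2.imwrite("pics/ov4.png",a)
b=cv2.imread("pics/scene2.png")[100:320,180:420];cv2.imwrite("pics/scz2.png",cv2.resize(b,None,fx=2.5,fy=2.5))
E
```

```text
2.55 [0.4608 0.1991 0.0785] [0.4009 3.1105 0.0072] [ 0.22 -0.09  0.15] 0.0499
jaw [0.2536 0.9673 0.0052] z [ 0.0059  0.0039 -1.    ]
wrist [[-2.3004852662717044, -1.7721604787513916, -0.2644620934919837], [-0.30945015758897776, -0.3666698851406866, 0.1051362511935097]]
scene [[2.2817255560513114, -0.6287631545406402, 0.26068260085854755], [-0.41284342673605257, 0.3071462672347598, 1.0660640632569174]]
```

View pics/ov4.png

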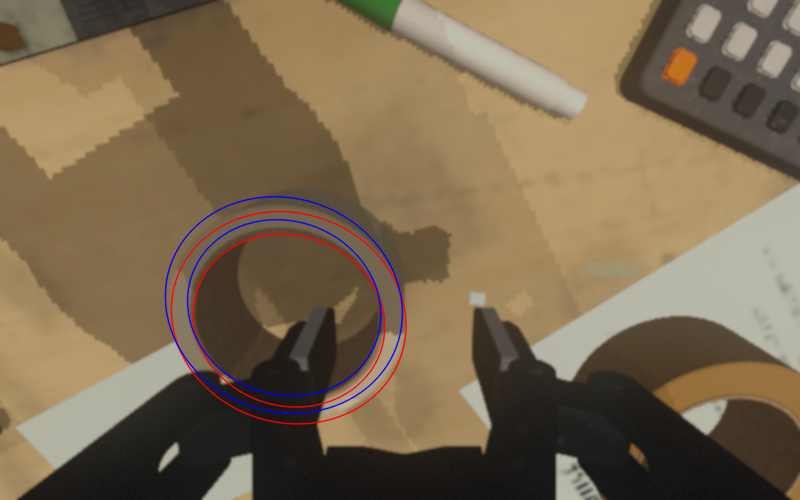

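View pics/scz2.png

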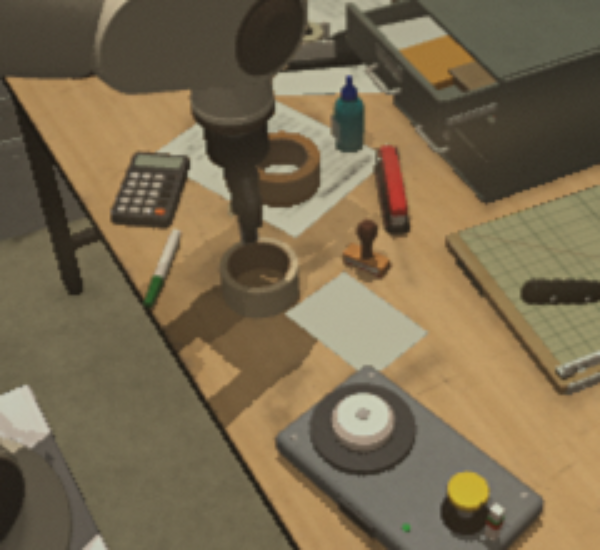

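Request:
{"fn": "move_arm", "kwargs": {
  "motion": [
    [[-0.004,0.006,0],[4,-7,0],50],
    [[0,0,0],[0,0,0],50],
    [[0,0,0],[0,0,-12],50],
    [[0,0,0],[0,0,-12],50],
    [[0,0,0],[0,0,-5],50],
    [[0,0,0],[0,0,0],50]
  ]
}}

```text
clock: 3.4
tool_pos: [0.4668, 0.1919, 0.0511]
orientation: [0.401, 3.111, 0.002]
wrist_force: [0.0, -0.6, -0.3]
grip_width: 0.0502
```

```bash
python3 w.py 3 wrist
python3 - <<'E'
from ov import *
im=cv2.imread("pics/wrist3.png"); 
a=cv2.resize(im,None,fx=1.25,fy=1.25)
for r in (.049,.040): circ("wrist",a,(.454,.150),.048,r,(0,0,255),1.25,np.array((0,0)))
cv2.imwrite("pics/ov5.png",a)
E
```

```text
3.4 [0.4668 0.1919 0.0511] [4.0130e-01 3.1112e+00 2.3000e-03] [ 0.04 -0.59 -0.34] 0.0502
jaw [0.2538 0.9673 0.002 ] z [ 4.7e-03  8.0e-04 -1.0e+00]
wrist [[-2.299324426311878, -1.7715240750393297, -0.26031438675585256], [-0.30384455835750845, -0.36637631277594335, 0.07773522305646607]]
```

View pics/ov5.png

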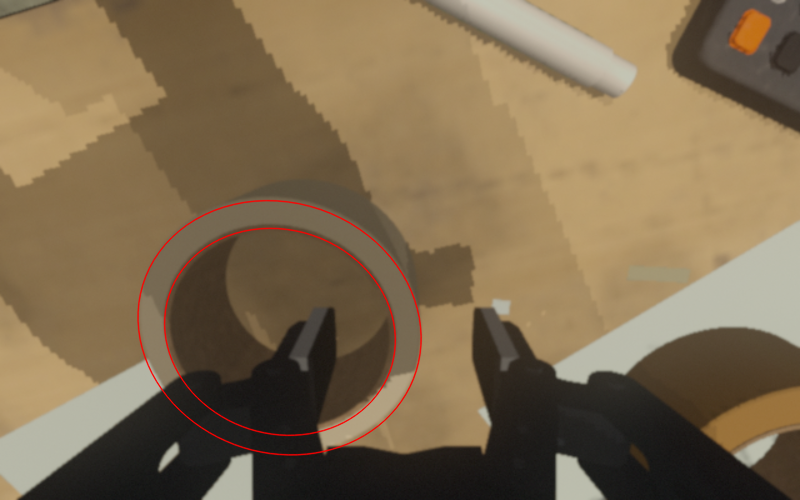

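The projected rim (centre 0.454, 0.150) now matches the picture. The fingers straddle the wall, so I'll lower the last 10 mm and close.

Request:
{"fn": "move_arm", "kwargs": {
  "motion": [
    [[0,0.004,0],[-2,0,-6],50],
    [[0,0,0],[0,0,-3],50],
    [[0,0,0],[0,0,0],30],
    [[0,0,0],[0,0,0],0],
    [[0,0,0],[0,0,0],0],
    [[0,0,0],[0,0,0],0],
    [[0,0,0],[0,0,0],0],
    [[0,0,0],[0,0,0],0]
  ]
}}

```text
clock: 4.45
tool_pos: [0.4651, 0.1922, 0.0423]
orientation: [0.402, 3.114, 0.002]
wrist_force: [-0.2, 1.3, -0.7]
grip_width: 0.011
```

```bash
python3 w.py 4 wrist
```

```text
4.45 [0.4651 0.1922 0.0423] [4.0170e-01 3.1143e+00 2.5000e-03] [-0.15  1.26 -0.69] 0.011
jaw [0.2537 0.9673 0.0018] z [ 0.0017  0.0014 -1.    ]
wrist [[-2.3011976391147404, -1.7731620428076662, -0.25750180251303867], [-0.3035917437243942, -0.36246290940208287, 0.07117849314272517]]
```

View pics/wrist4.png

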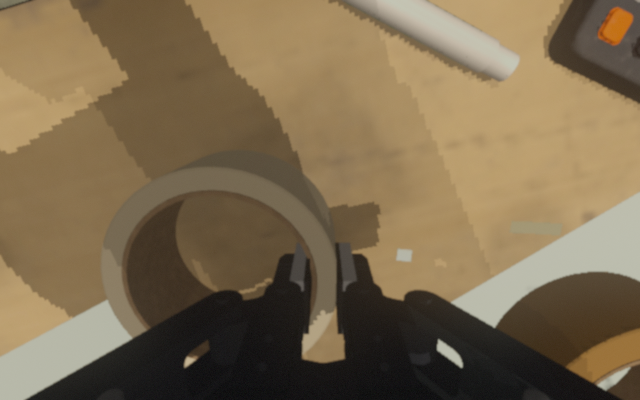

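Gripped at 11 mm, which matches the wall thickness. Now I'll lift and carry it toward the hub.

Request:
{"fn": "move_arm", "kwargs": {
  "motion": [
    [[0,0,0],[0,0,15],0],
    [[0,0,0],[0,0,30],0],
    [[0,0,0],[0,0,35],0],
    [[0,0,0],[0,-15,25],0],
    [[0,0,0],[-2,-30,0],0],
    [[0,0,0],[-2,-35,0],0],
    [[0,0,0],[-2,-35,0],0],
    [[0,0,0],[-2,-35,0],0],
    [[0,0,0],[-2,-35,0],0],
    [[0,0,0],[-2,-25,0],0],
    [[0,0,0],[0,-10,0],0],
    [[0,0,0],[0,0,0],0]
  ]
}}

```text
clock: 6.0
tool_pos: [0.4521, -0.0343, 0.1621]
orientation: [0.399, 3.106, 0.002]
wrist_force: [-0.4, 0.4, -1.8]
grip_width: 0.0108
```

```bash
python3 w.py 5 wrist scene
```

```text
6.0 [ 0.4521 -0.0343  0.1621] [3.9880e-01 3.1056e+00 2.4000e-03] [-0.43  0.41 -1.83] 0.0108
jaw [0.2526 0.9676 0.0028] z [ 1.060e-02  2.000e-04 -9.999e-01]
wrist [[-2.294695707375062, -1.7699995375831532, -0.2663633488132175], [-0.08116591274168279, -0.4399396352446771, 0.16943119524490027]]
scene [[2.2817255560513114, -0.6287631545406402, 0.26068260085854755], [-0.41284342673605257, 0.3071462672347598, 1.0660640632569174]]
```

View pics/wrist5.png

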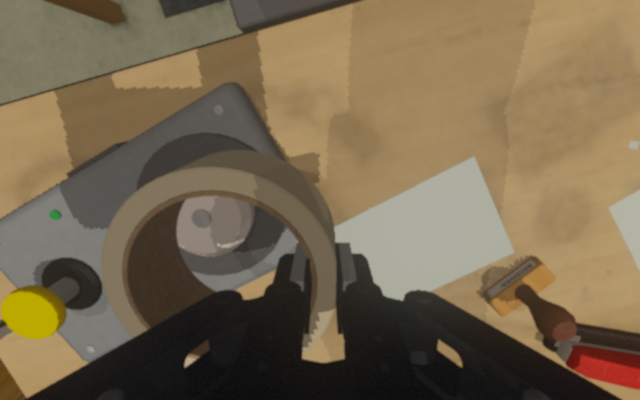

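View pics/scene5.png

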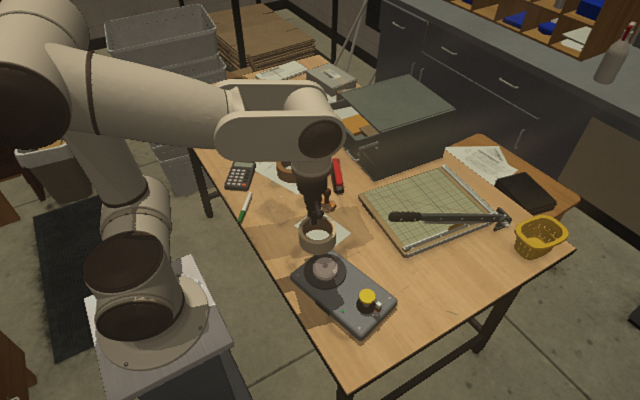

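Request:
{"fn": "move_arm", "kwargs": {
  "motion": [
    [[0,0.01,0],[-1,-20,-10],0],
    [[0,0,0],[-1,-15,-15],0],
    [[0,0,0],[0,-6,-5],0],
    [[0,0,0],[0,0,0],0]
  ]
}}

```text
clock: 6.6
tool_pos: [0.4503, -0.0732, 0.1305]
orientation: [0.394, 3.117, 0.002]
wrist_force: [0.1, 0.5, -1.5]
grip_width: 0.0109
```

```bash
python3 w.py 6 wrist
cat > ov6.py <<'E'
import sys
from ov import *
n=sys.argv[1]; hub=(float(sys.argv[2]),float(sys.argv[3]))
s=manip.get_state();R=cv2.Rodrigues(s["orientation"])[0]
im=cv2.imread(f"pics/wrist{n}.png"); a=cv2.resize(im,None,fx=1.25,fy=1.25)
p=s["tool_pos"]; 
for z in (.043,.063):
    circ("wrist",a,hub,z,.058 if z==.043 else .028,(0,0,255),1.25,np.array((0,0)))
t=np.linspace(0,6.283,90)
for zz,rr in ((-.0057,.049),(-.0057,.040),(.0423,.040)):
    P=p+np.array([R@[rr*np.cos(x),-.0435+rr*np.sin(x),zz] for x in t])
    q=proj("wrist",P)*1.25; cv2.polylines(a,[np.int32(q)],True,(0,255,0),1)
cv2.imwrite(f"pics/ovw{n}.png",a); print("roll centre",p+R@[0,-.0435,.0423])
E
python3 ov6.py 6 .4385 -.1195
```

```text
6.6 [ 0.4503 -0.0732  0.1305] [3.9350e-01 3.1167e+00 2.0000e-03] [ 0.11  0.46 -1.53] 0.0109
jaw [0.2486 0.9686 0.0013] z [ 3.0e-04  1.3e-03 -1.0e+00]
wrist [[-2.297450508732339, -1.7801418727656269, -0.25676014898305766], [-0.040851253032522995, -0.43876777661265254, 0.1418226900027513]]
roll centre [ 0.43950755 -0.11515576  0.08839066]
```

View pics/ovw6.png

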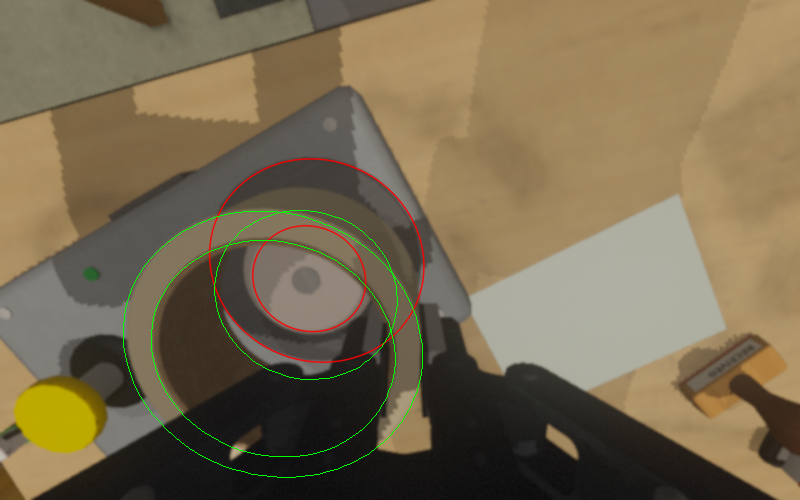

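Run:
```python
from h import *
im=cv2.imread("pics/wrist6.png")[180:310,170:350]
cv2.imwrite("pics/c6.png",cv2.resize(im,None,fx=4.4,fy=4.4,interpolation=cv2.INTER_CUBIC))
for u in ((244.8,224.8),): print(ray("wrist",u,.063),ray("wrist",u,.064))
```

```text
[ 0.43864461 -0.12096118  0.063     ] [ 0.43834295 -0.1206296   0.064     ]
```

View pics/c6.png

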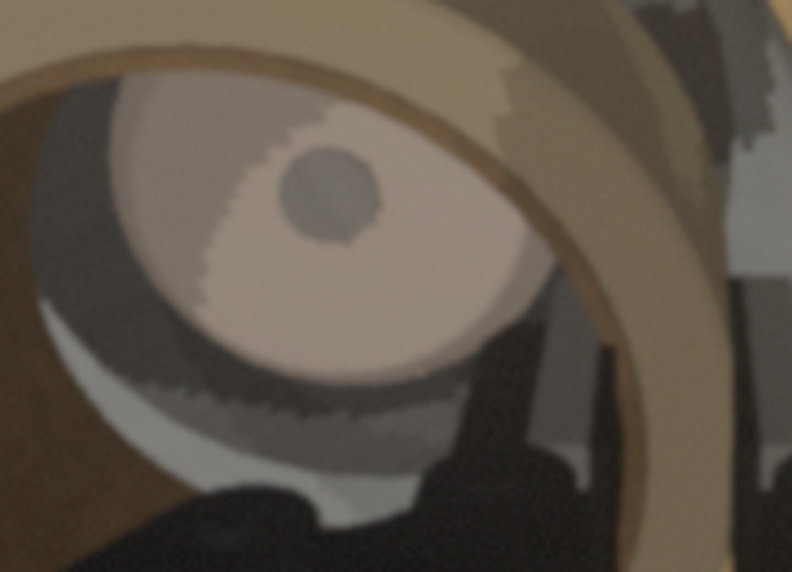

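Request:
{"fn": "move_arm", "kwargs": {
  "motion": [
    [[0,0,0],[0,-5,0],0],
    [[0,0,0],[0,0,-10],0],
    [[0,0,0],[0,0,-6],0],
    [[0,0,0],[0,0,0],0]
  ]
}}

```text
clock: 7.15
tool_pos: [0.4505, -0.0777, 0.1141]
orientation: [0.392, 3.116, 0.002]
wrist_force: [-0.1, 0.3, -2.0]
grip_width: 0.0107
```

```bash
python3 w.py 7 wrist scene;python3 ov6.py 7 .439 -.120
python3 - <<'E'
from h import *
im=cv2.imread("pics/wrist7.png")[180:310,170:350]
b=cv2.imread("pics/scene7.png")[210:340,270:410]
cv2.imwrite("pics/c7.png",np.hstack([cv2.resize(im,(400,300),interpolation=cv2.INTER_CUBIC),cv2.resize(b,(323,300),interpolation=cv2.INTER_CUBIC)]))
E
```

```text
7.15 [ 0.4505 -0.0777  0.1141] [3.9200e-01 3.1157e+00 2.1000e-03] [-0.07  0.27 -2.03] 0.0107
jaw [0.2477 0.9688 0.0015] z [ 0.0015  0.0012 -1.    ]
wrist [[-2.296050697641096, -1.7806771845203102, -0.2580161027051681], [-0.03619696789848453, -0.43548587572264635, 0.12514892404536798]]
scene [[2.2817255560513114, -0.6287631545406402, 0.26068260085854755], [-0.41284342673605257, 0.3071462672347598, 1.0660640632569174]]
roll centre [ 0.44005224 -0.11985758  0.07226426]
```

View pics/ovw7.png

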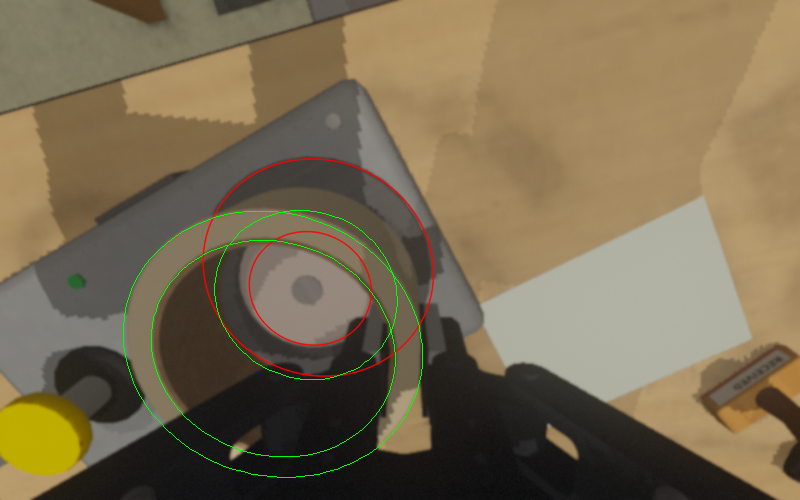

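View pics/c7.png

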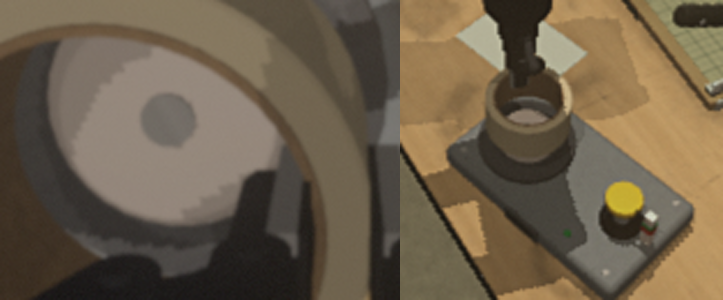

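Run:
```python
from h import *
u=(170+168/400*180-.3,180+120/300*130-.3); print(u,ray("wrist",u,.063),ray("wrist",u,.064))
```

```text
(245.29999999999998, 231.7) [ 0.43841558 -0.12137395  0.063     ] [ 0.4380893  -0.12103634  0.064     ]
```

Request:
{"fn": "move_arm", "kwargs": {
  "motion": [
    [[0,0,0],[-1,-1,-4],0],
    [[0,0,0],[0,0,-5],0],
    [[0,0,0],[0,0,-5],0],
    [[0,0,0],[0,0,0],0]
  ]
}}

```text
clock: 7.75
tool_pos: [0.4497, -0.0788, 0.0998]
orientation: [0.392, 3.115, 0.002]
wrist_force: [-0.4, 0.3, -1.6]
grip_width: 0.0102
```

```bash
python3 w.py 8 wrist;python3 ov6.py 8 .4387 -.121
python3 - <<'E'
from h import *
im=cv2.imread("pics/wrist8.png")[180:310,170:350]
cv2.imwrite("pics/c8.png",cv2.resize(im,None,fx=4,fy=4,interpolation=cv2.INTER_CUBIC))
E
```

```text
7.75 [ 0.4497 -0.0788  0.0998] [3.9180e-01 3.1148e+00 1.7000e-03] [-0.38  0.26 -1.57] 0.0102
jaw [0.2477 0.9688 0.0014] z [ 2.3e-03  8.0e-04 -1.0e+00]
wrist [[-2.2953139679105075, -1.7802027291555835, -0.2587121077365841], [-0.03483717472994667, -0.4309362348018903, 0.111099434661571]]
roll centre [ 0.43915042 -0.12097034  0.05764128]
```

View pics/c8.png

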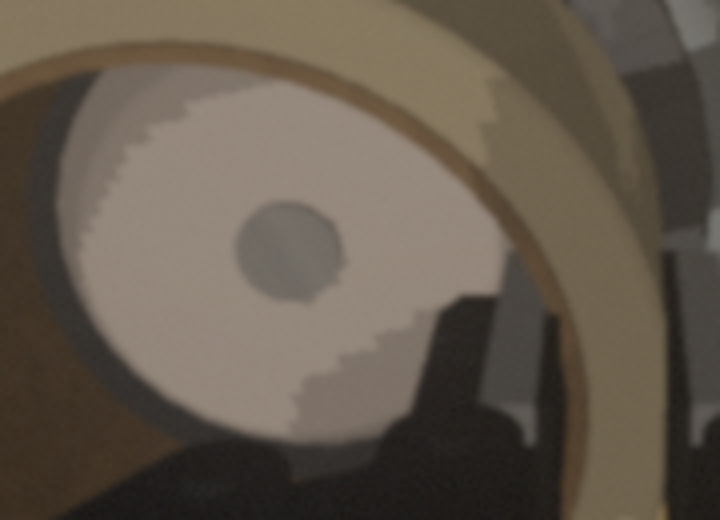

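Run:
```python
from h import *
u=(170+290/4-.4,180+251/4-.4); print(ray("wrist",u,.063))
```

```text
[ 0.43814126 -0.12109797  0.063     ]
```

View pics/ovw8.png

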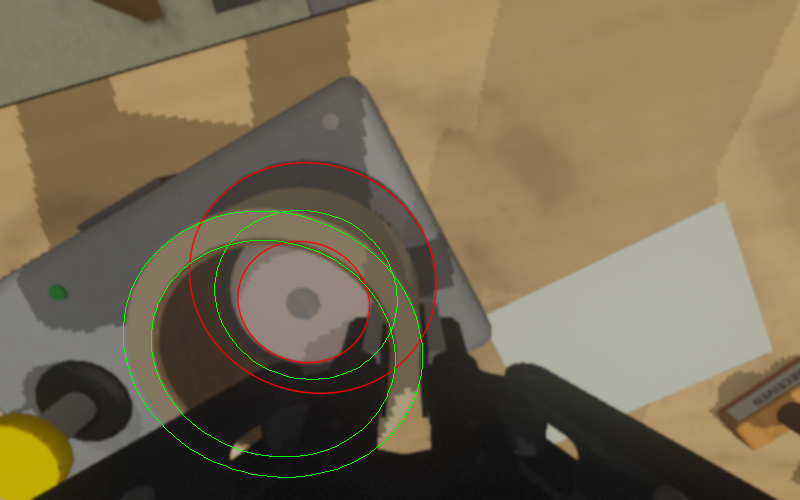

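Request:
{"fn": "move_arm", "kwargs": {
  "motion": [
    [[0,0,0],[-0.5,0,-4],0],
    [[0,0,0],[0,0,-4],0],
    [[0,0,0],[0,0,-2],0],
    [[0,0,0],[0,0,0],0]
  ]
}}

```text
clock: 8.3
tool_pos: [0.4494, -0.0788, 0.0894]
orientation: [0.392, 3.114, 0.002]
wrist_force: [0.7, -0.6, -1.4]
grip_width: 0.0105
```

```bash
python3 w.py 9 wrist scene;python3 ov6.py 9 .4385 -.121
python3 - <<'E'
from h import *
b=cv2.imread("pics/scene9.png")[210:340,270:410]
cv2.imwrite("pics/c9.png",cv2.resize(b,None,fx=4.5,fy=4.5,interpolation=cv2.INTER_CUBIC))
E
```

```text
8.3 [ 0.4494 -0.0788  0.0894] [3.9170e-01 3.1144e+00 1.6000e-03] [ 0.7  -0.6  -1.36] 0.0105
jaw [0.2476 0.9689 0.0013] z [ 2.8e-03  7.0e-04 -1.0e+00]
wrist [[-2.2948986282363015, -1.7799564499764788, -0.25910157153460395], [-0.034670590116149556, -0.4276812123176109, 0.10101905295567341]]
scene [[2.2817255560513114, -0.6287631545406402, 0.26068260085854755], [-0.41284342673605257, 0.3071462672347598, 1.0660640632569174]]
roll centre [ 0.438818   -0.12101823  0.04726755]
```

View pics/c9.png

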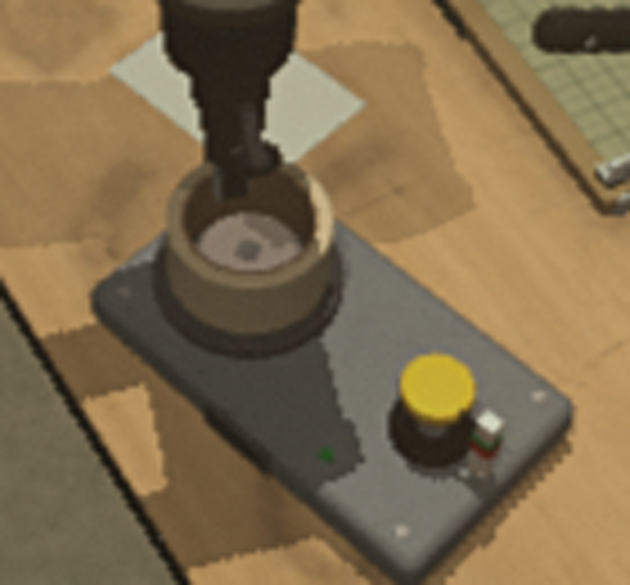

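View pics/ovw9.png

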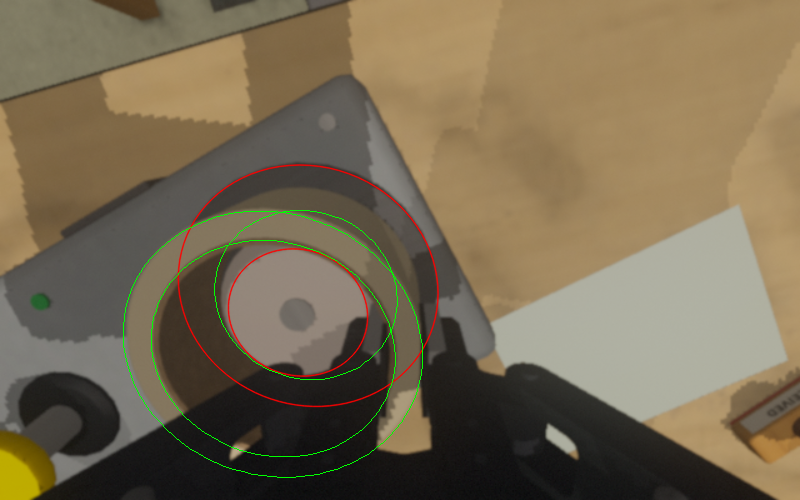

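The hub is inside the core with no side force. I'll lower the remaining ~4 mm.

Request:
{"fn": "move_arm", "kwargs": {
  "motion": [
    [[0,0,0],[0,0,-2.5],0],
    [[0,0,0],[0,0,-1.5],0],
    [[0,0,0],[0,0,0],0]
  ]
}}

```text
clock: 8.78
tool_pos: [0.4496, -0.0789, 0.0855]
orientation: [0.392, 3.114, 0.001]
wrist_force: [1.2, 0.3, -1.5]
grip_width: 0.0106
```

Request:
{"fn": "move_arm", "kwargs": {
  "motion": [
    [[0,0,0],[0,0,-0.5],0],
    [[0,0,0],[0,0,0],40],
    [[0,0,0],[0,0,0],40],
    [[0,0,0],[0,0,0],40],
    [[0,0,0],[0,0,10],40],
    [[0,0,0],[0,0,25],40],
    [[0,0,0],[0,0,40],40],
    [[0,0,0],[0,0,20],40],
    [[0,0,0],[0,0,0],40]
  ]
}}

```text
clock: 9.9
tool_pos: [0.4496, -0.079, 0.1858]
orientation: [0.391, 3.112, 0.001]
wrist_force: [0.5, 1.2, -0.1]
grip_width: 0.0401
```

```bash
python3 w.py 10 wrist scene
python3 - <<'E'
from ov import *
a=cv2.imread("pics/wrist10.png")
sc=2.9
b=cv2.resize(cv2.imread("pics/scene10.png")[210:340,270:410],None,fx=4.4,fy=4.4,interpolation=cv2.INTER_CUBIC)
for z,r in ((.091,.049),(.043,.049)): circ("scene",b,(.4415,-.1195),z,r,(0,0,255),4.4,np.array((270,210)))
cv2.imwrite("pics/c10.png",b)
E
```

```text
9.9 [ 0.4496 -0.079   0.1858] [3.9140e-01 3.1119e+00 6.0000e-04] [ 0.46  1.19 -0.07] 0.0401
jaw [0.2476 0.9689 0.0011] z [ 5.2e-03 -2.0e-04 -1.0e+00]
wrist [[-2.2929939399929666, -1.7786314664624978, -0.26079504552118965], [-0.034691812517768116, -0.4553005110442905, 0.1921925763514879]]
scene [[2.2817255560513114, -0.6287631545406402, 0.26068260085854755], [-0.41284342673605257, 0.3071462672347598, 1.0660640632569174]]
```

View pics/c10.png

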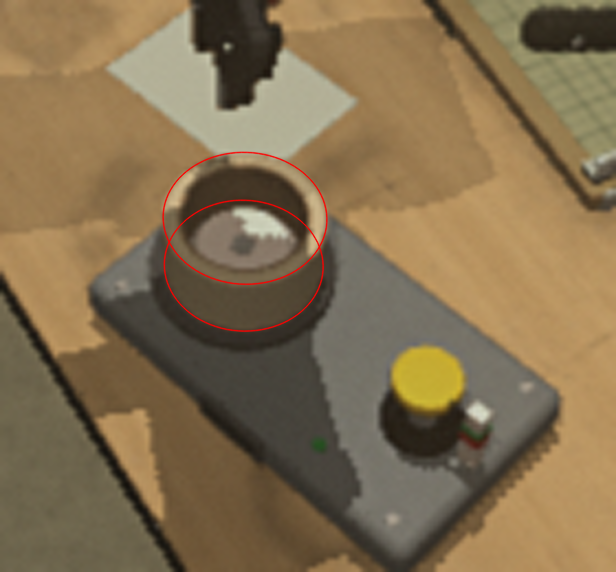

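View pics/wrist10.png

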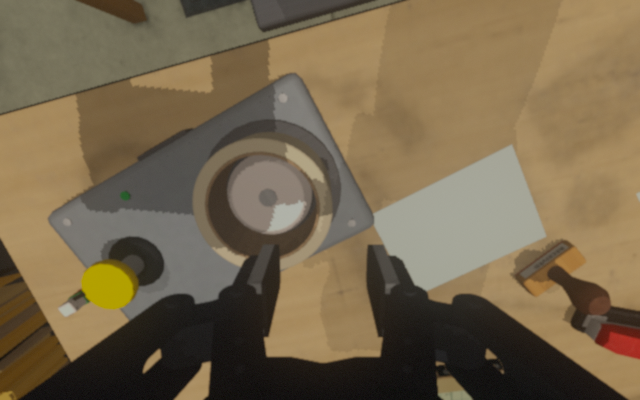

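The roll lies flat on the platter with the hub showing in its core, and the model circles match in the scene view. Next I'll close the fingers and go above the key.

Request:
{"fn": "move_arm", "kwargs": {
  "motion": [
    [[0,0.005,0],[2,-15,0],0],
    [[0,0,0],[4,-30,0],0],
    [[0,0,0],[4,-35,0],0],
    [[0,0,0],[4,-35,0],0],
    [[0,0,0],[3,-25,0],0],
    [[0,0,0],[2,-10,0],0],
    [[0,0,0],[0,0,0],0],
    [[0,0,0],[0,0,0],0]
  ]
}}

```text
clock: 11.0
tool_pos: [0.4659, -0.236, 0.1775]
orientation: [-0.39, -3.105, -0.006]
wrist_force: [-0.3, 0.4, 0.4]
grip_width: -0.0002
```

```bash
python3 w.py 11 wrist
```

```text
11.0 [ 0.4659 -0.236   0.1775] [-0.3902 -3.1047 -0.0062] [-0.26  0.42  0.35] -0.0002
jaw [0.2474 0.9689 0.0024] z [-0.0119  0.0055 -0.9999]
wrist [[-2.3057347530868118, -1.788488253056184, -0.24748819389103652], [0.11325102725279862, -0.5050971392023133, 0.1785052677348971]]
```

View pics/wrist11.png

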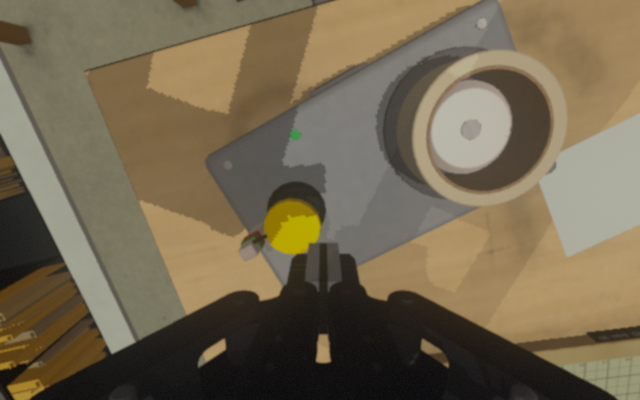

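Request:
{"fn": "move_arm", "kwargs": {
  "motion": [
    [[-0.005,-0.012,0],[4,-13,-10],0],
    [[0,0,0],[3,-10,-20],0],
    [[0,0,0],[1,-3,-20],0],
    [[0,0,0],[0,0,-6],0],
    [[0,0,0],[0,0,0],0]
  ]
}}

```text
clock: 11.68
tool_pos: [0.4749, -0.2628, 0.1191]
orientation: [0.387, 3.114, -0.002]
wrist_force: [-0.9, 0.7, -0.1]
grip_width: -0.0003
```

```bash
python3 w.py 12 wrist scene
python3 - <<'E'
from ov import *
a=cv2.imread("pics/wrist12.png")
a=cv2.resize(a,None,fx=1.25,fy=1.25); circ("wrist",a,(.4735,-.2615),.08,.021,(0,0,255),1.25,np.array((0,0)))
cv2.imwrite("pics/ovw12.png",a)
b=cv2.resize(cv2.imread("pics/scene12.png")[210:340,300:440],None,fx=4.4,fy=4.4,interpolation=cv2.INTER_CUBIC)
cv2.imwrite("pics/c12.png",b)
E
```

```text
11.675 [ 0.4749 -0.2628  0.1191] [ 3.8650e-01  3.1141e+00 -1.7000e-03] [-0.86  0.67 -0.12] -0.0003
jaw [ 2.445e-01  9.697e-01 -6.000e-04] z [ 0.0035 -0.0015 -1.    ]
wrist [[-2.2902845327930135, -1.7829791087326703, -0.2583226579313721], [0.1390415391237222, -0.5031983383254246, 0.10895991462814969]]
scene [[2.2817255560513114, -0.6287631545406402, 0.26068260085854755], [-0.41284342673605257, 0.3071462672347598, 1.0660640632569174]]
```

View pics/ovw12.png

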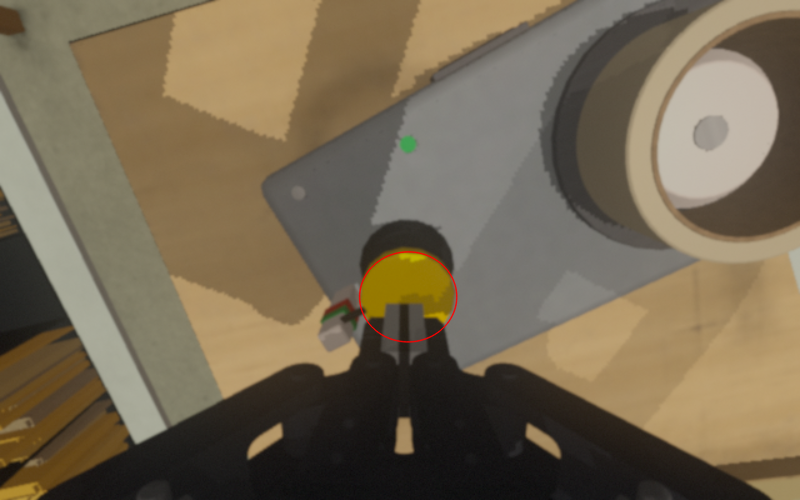

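View pics/c12.png

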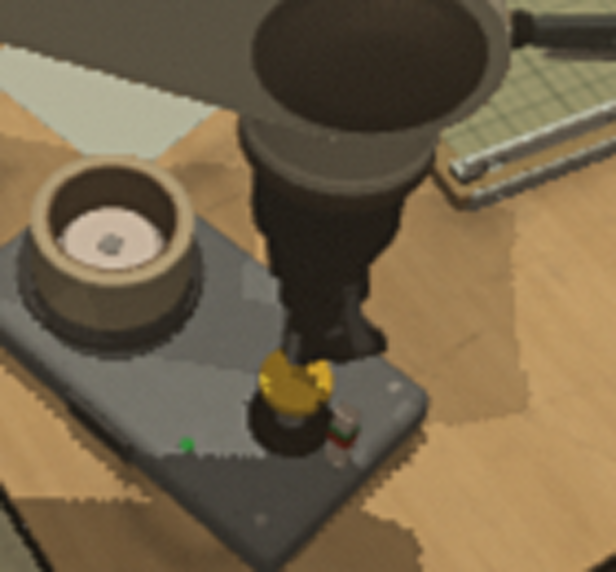

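Fingertips are centred over the yellow cap, and the gauge is clear to the left of the fingers. I'll descend to just above contact.

Request:
{"fn": "move_arm", "kwargs": {
  "motion": [
    [[0,0.0035,0],[-1,1,-8],0],
    [[0,0,0],[0,0,-6],0],
    [[0,0,0],[0,0,-3],0],
    [[0,0,0],[0,0,0],0]
  ]
}}

```text
clock: 12.28
tool_pos: [0.4744, -0.2618, 0.1027]
orientation: [0.386, 3.115, -0.005]
wrist_force: [0.1, -0.3, -0.6]
grip_width: -0.0002
```

Request:
{"fn": "move_arm", "kwargs": {
  "motion": [
    [[0,0,0],[0,0,-1.5],0],
    [[0,0,0],[0,0,0],0]
  ]
}}

```text
clock: 12.52
tool_pos: [0.4745, -0.2619, 0.1013]
orientation: [0.386, 3.115, -0.005]
wrist_force: [0.2, 0.4, 1.0]
grip_width: 0.0004
```

Request:
{"fn": "move_arm", "kwargs": {
  "motion": [
    [[0,0,0],[0,0,-3],0],
    [[0,0,0],[0,0,-2],0],
    [[0,0,0],[0,0,0],0]
  ]
}}

```text
clock: 12.9
tool_pos: [0.4746, -0.2619, 0.096]
orientation: [0.386, 3.115, -0.005]
wrist_force: [-0.1, -0.0, 0.3]
grip_width: -0.0001
```

Request:
{"fn": "move_arm", "kwargs": {
  "motion": [
    [[0,0,0],[0,0,-1.5],0],
    [[0,0,0],[0,0,0],0]
  ]
}}

```text
clock: 13.15
tool_pos: [0.4746, -0.2619, 0.0944]
orientation: [0.386, 3.115, -0.005]
wrist_force: [-0.7, 0.7, 0.5]
grip_width: -0.0001
```

Request:
{"fn": "move_arm", "kwargs": {
  "motion": [
    [[0,0,0],[0,0,-1.5],0],
    [[0,0,0],[0,0,0],0]
  ]
}}

```text
clock: 13.4
tool_pos: [0.4747, -0.262, 0.0931]
orientation: [0.386, 3.115, -0.005]
wrist_force: [-1.1, 0.0, 2.9]
grip_width: -0.0
```

Request:
{"fn": "move_arm", "kwargs": {
  "motion": [
    [[0,0,0],[0,0,-1.5],0],
    [[0,0,0],[0,0,0],0]
  ]
}}

```text
clock: 13.65
tool_pos: [0.4747, -0.262, 0.0916]
orientation: [0.386, 3.115, -0.005]
wrist_force: [-0.3, 0.9, 3.4]
grip_width: -0.0
```

Contact came at TCP z ≈ 0.094, as expected. The target is TCP z ≈ 0.083.

Request:
{"fn": "move_arm", "kwargs": {
  "motion": [
    [[0,0,0],[0,0,-2],0],
    [[0,0,0],[0,0,-2],0],
    [[0,0,0],[0,0,-2],0],
    [[0,0,0],[0,0,-1],0],
    [[0,0,0],[0,0,0],0]
  ]
}}

```text
clock: 14.28
tool_pos: [0.4747, -0.262, 0.0843]
orientation: [0.386, 3.115, -0.005]
wrist_force: [-1.3, 1.0, 4.7]
grip_width: 0.0
```

```bash
python3 w.py 13 wrist scene
python3 - <<'E'
from ov import *
a=cv2.resize(cv2.imread("pics/wrist13.png")[200:330,200:380],None,fx=4,fy=4,interpolation=cv2.INTER_CUBIC)
cv2.imwrite("pics/c13w.png",a)
b=cv2.resize(cv2.imread("pics/scene13.png")[260:330,340:410],None,fx=8,fy=8,interpolation=cv2.INTER_CUBIC)
cv2.imwrite("pics/c13.png",b)
E
```

```text
14.275 [ 0.4747 -0.262   0.0843] [ 0.3858  3.1146 -0.0054] [-1.34  1.05  4.72] 0.0
jaw [ 0.244   0.9698 -0.003 ] z [ 0.0028 -0.0038 -1.    ]
wrist [[-2.288682439862414, -1.7832557194803031, -0.25541963259644757], [0.13878071041431628, -0.49275151139165596, 0.07552905542052273]]
scene [[2.2817255560513114, -0.6287631545406402, 0.26068260085854755], [-0.41284342673605257, 0.3071462672347598, 1.0660640632569174]]
```

View pics/c13w.png

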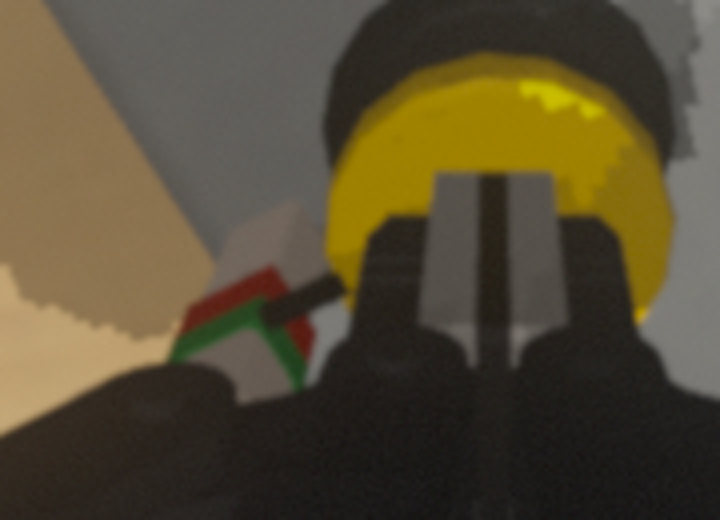

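View pics/c13.png

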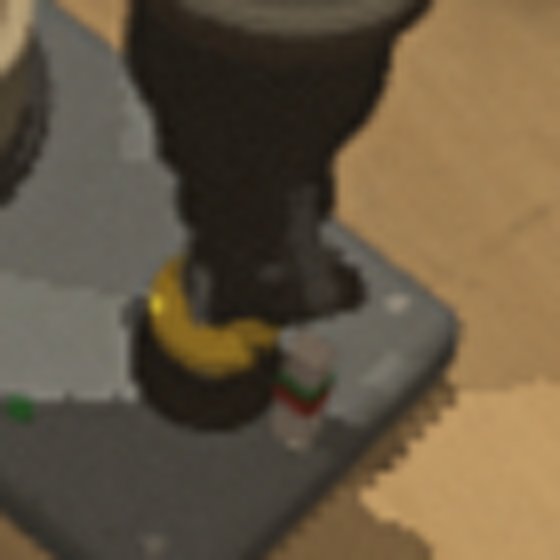

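The pointer tip touches the green band, about 9.5 mm down. I'll press 1.2 mm more to reach the middle, then hold.

Request:
{"fn": "move_arm", "kwargs": {
  "motion": [
    [[0,0,0],[0,0,-1.2],0],
    [[0,0,0],[0,0,0],0],
    [[0,0,0],[0,0,0],0]
  ]
}}

```text
clock: 14.75
tool_pos: [0.4747, -0.262, 0.0833]
orientation: [0.386, 3.114, -0.006]
wrist_force: [-2.3, 1.2, 4.8]
grip_width: 0.0001
```

```bash
python3 w.py 14 wrist scene
python3 - <<'E'
from ov import *
a=cv2.resize(cv2.imread("pics/wrist14.png")[200:330,200:380],None,fx=4,fy=4,interpolation=cv2.INTER_CUBIC)
cv2.imwrite("pics/c14w.png",a)
E
```

```text
14.75 [ 0.4747 -0.262   0.0833] [ 0.3857  3.1144 -0.0056] [-2.3   1.2   4.81] 0.0001
jaw [ 0.244   0.9698 -0.0032] z [ 0.0029 -0.004  -1.    ]
wrist [[-2.288572029383761, -1.7832110593911294, -0.25543728402600485], [0.13879027933261967, -0.4924357807311684, 0.07443042090173554]]
scene [[2.2817255560513114, -0.6287631545406402, 0.26068260085854755], [-0.41284342673605257, 0.3071462672347598, 1.0660640632569174]]
```

View pics/c14w.png

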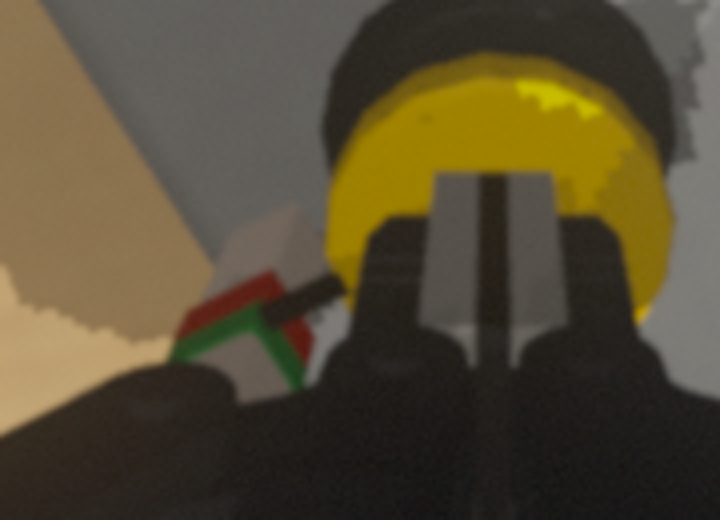

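Run:
```python
from ov import *
a=cv2.imread("pics/c14w.png")
ax=np.array([-.234,.972]);ex=np.array([.972,.234])
k=np.array([.4735,-.2615])
for z,col in ((.066,(255,0,255)),(.072,(255,255,0)),(.058,(255,255,255))):
    P=[[*(k-ax*(.036+dy)+ex*dx),z] for dx,dy in ((-.005,.006),(-.005,-.006),(.005,-.006),(.005,.006))]
    q=(proj("wrist",P)-(200,200)+.5)*4-.5; cv2.polylines(a,[np.int32(q)],True,col,1)
for z in (.066,.069,.072):
    q=(proj("wrist",[[*(k-ax*r),z] for r in (.021,.029)])-(200,200)+.5)*4; print(z,q.round(0).tolist())
    cv2.line(a,tuple(np.int32(q[0])),tuple(np.int32(q[1])),(0,255,255),1)
cv2.imwrite("pics/o14.png",a)
```

```text
0.066 [[349.0, 307.0], [292.0, 334.0]]
0.069 [[346.0, 320.0], [288.0, 347.0]]
0.072 [[343.0, 333.0], [284.0, 361.0]]
```

View pics/o14.png

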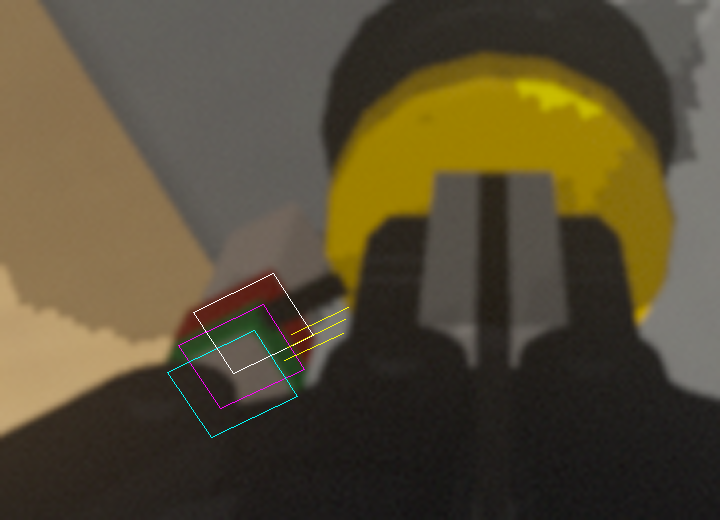

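Request:
{"fn": "move_arm", "kwargs": {
  "motion": [
    [[0,0,0],[0,0,0],0],
    [[0,0,0],[0,0,0],0],
    [[0,0,0],[0,0,0],0],
    [[0,0,0],[0,0,0],0],
    [[0,0,0],[0,0,0],0],
    [[0,0,0],[0,0,0],0],
    [[0,0,0],[0,0,0],0],
    [[0,0,0],[0,0,0],0]
  ]
}}

```text
clock: 15.85
tool_pos: [0.4747, -0.262, 0.0833]
orientation: [0.386, 3.114, -0.006]
wrist_force: [-1.5, 0.7, 5.3]
grip_width: 0.0
```

```bash
cat > p.py <<'E'
from ov import *
import sys
# wrist calibs saved from prints
C={12:([-2.2902845327930135, -1.7829791087326703, -0.2583226579313721],[0.1390415391237222, -0.5031983383254246, 0.10895991462814969]),
13:([-2.288682439862414, -1.7832557194803031, -0.25541963259644757],[0.13878071041431628, -0.49275151139165596, 0.07552905542052273]),
14:([-2.288572029383761, -1.7832110593911294, -0.25543728402600485],[0.13879027933261967, -0.4924357807311684, 0.07443042090173554])}
K=cal("wrist")[0]
ax=np.array([-.234,.972]);ex=np.array([.972,.234]);k=np.array([.4735,-.2615])
for n,zp in ((12,.08),(14,.069)):
    Cc=(K,np.array(C[n][0]),np.array(C[n][1])); off=np.array((230,215));s=5
    im=cv2.resize(cv2.imread(f"pics/wrist{n}.png")[215:335,230:390],None,fx=s,fy=s,interpolation=cv2.INTER_CUBIC); cv2.imwrite(f"pics/q{n}.png",im)
    for z,col in ((.066,(255,0,255)),(.072,(255,255,0)),(.085,(255,255,255))):
        P=[[*(k-ax*(.036+dy)+ex*dx),z] for dx,dy in ((-.005,.006),(-.005,-.006),(.005,-.006),(.005,.006))]
        cv2.polylines(im,[np.int32((proj("wrist",P,Cc)-off+.5)*s)],True,col,1)
    q=(proj("wrist",[[*(k-ax*r),zp] for r in (.021,.029)],Cc)-off+.5)*s; cv2.line(im,tuple(np.int32(q[0])),tuple(np.int32(q[1])),(0,255,255),1)
    circ("wrist",im,k,zp,.021,(0,0,255),s,off,Cc)
    cv2.imwrite(f"pics/p{n}.png",im)
E
python3 p.py
```

```text
(no output)
```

View pics/q12.png

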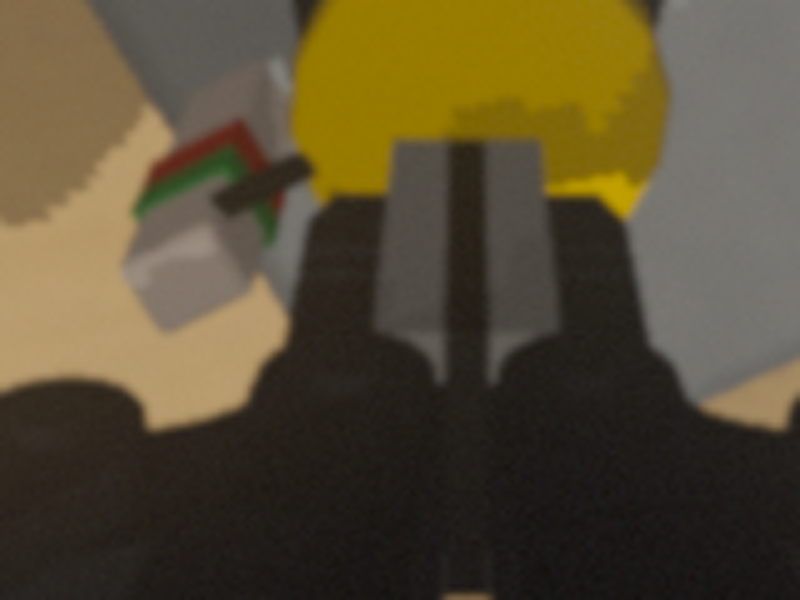

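View pics/p12.png

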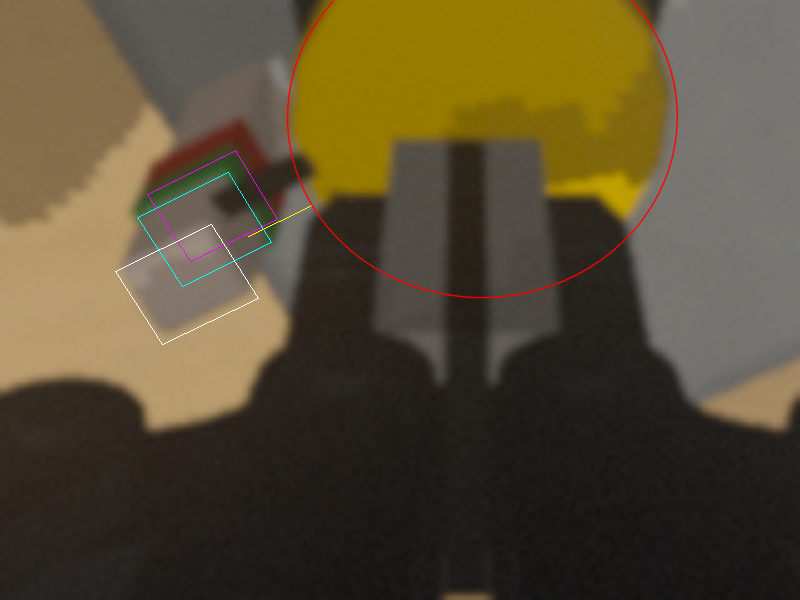

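View pics/p14.png

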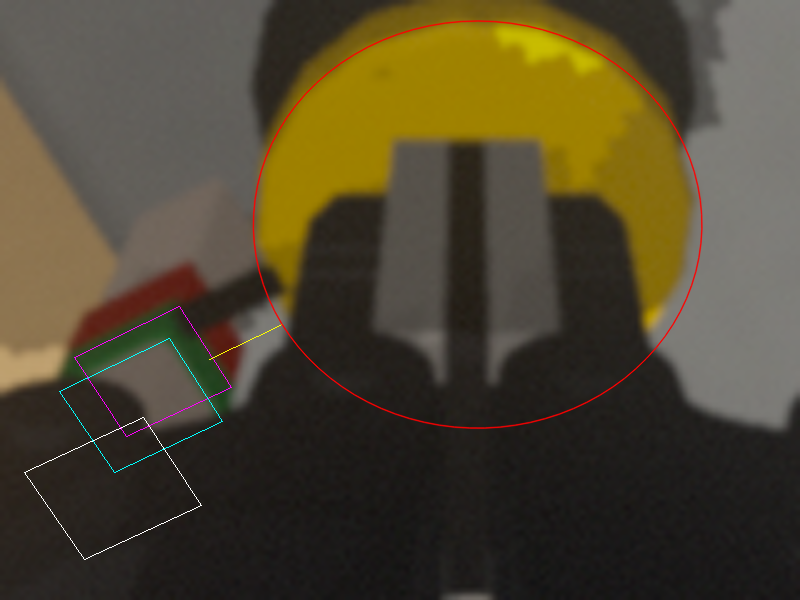

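The band edges line up with the picture. The contact depth (10 to 11 mm) and the image both put the cap in the green band at 67–70 mm. I'll keep holding.

Request:
{"fn": "move_arm", "kwargs": {
  "motion": [
    [[0,0,0],[0,0,0],0],
    [[0,0,0],[0,0,0],0],
    [[0,0,0],[0,0,0],0],
    [[0,0,0],[0,0,0],0],
    [[0,0,0],[0,0,0],0],
    [[0,0,0],[0,0,0],0],
    [[0,0,0],[0,0,0],0],
    [[0,0,0],[0,0,0],0],
    [[0,0,0],[0,0,0],0],
    [[0,0,0],[0,0,0],0],
    [[0,0,0],[0,0,0],0],
    [[0,0,0],[0,0,0],0]
  ]
}}

```text
clock: 17.35
tool_pos: [0.4747, -0.262, 0.0833]
orientation: [0.386, 3.114, -0.006]
wrist_force: [-1.6, 0.6, 4.7]
grip_width: -0.0001
```

Request:
{"fn": "move_arm", "kwargs": {
  "motion": [
    [[0,0,0],[0,0,0],0],
    [[0,0,0],[0,0,0],0],
    [[0,0,0],[0,0,0],0],
    [[0,0,0],[0,0,0],0],
    [[0,0,0],[0,0,0],0],
    [[0,0,0],[0,0,0],0],
    [[0,0,0],[0,0,0],0],
    [[0,0,0],[0,0,0],0],
    [[0,0,0],[0,0,0],0],
    [[0,0,0],[0,0,0],0],
    [[0,0,0],[0,0,0],0],
    [[0,0,0],[0,0,0],0]
  ]
}}

```text
clock: 18.85
tool_pos: [0.4747, -0.262, 0.0833]
orientation: [0.386, 3.114, -0.006]
wrist_force: [-2.1, 1.3, 4.9]
grip_width: 0.0003
```

Request:
{"fn": "move_arm", "kwargs": {
  "motion": [
    [[0,0,0],[0,0,0],0],
    [[0,0,0],[0,0,0],0],
    [[0,0,0],[0,0,0],0],
    [[0,0,0],[0,0,0],0],
    [[0,0,0],[0,0,0],0],
    [[0,0,0],[0,0,0],0],
    [[0,0,0],[0,0,0],0],
    [[0,0,0],[0,0,0],0]
  ]
}}

```text
clock: 19.85
tool_pos: [0.4747, -0.262, 0.0833]
orientation: [0.386, 3.115, -0.006]
wrist_force: [-2.1, 0.8, 5.2]
grip_width: 0.0001
```

Run:
```python
from h import *
f=[]
for i in range(10):
    im=manip.snapshot("wrist"); s=manip.get_state(); f.append(s["wrist_force"])
sc=manip.snapshot("scene")
print(s["clock"],s["tool_pos"].round(4),np.mean(f,0).round(2))
a=cv2.resize(im[215:335,230:390],(480,360),interpolation=cv2.INTER_CUBIC)
b=cv2.resize(sc[220:340,290:420],(320,296),interpolation=cv2.INTER_CUBIC)
c=np.zeros((360,800,3),np.uint8);c[:,:480]=a;c[:296,480:]=b;cv2.imwrite("pics/fin.png",c)
```

```text
20.35 [ 0.4747 -0.262   0.0833] [-1.62  1.15  4.88]
```

View pics/fin.png

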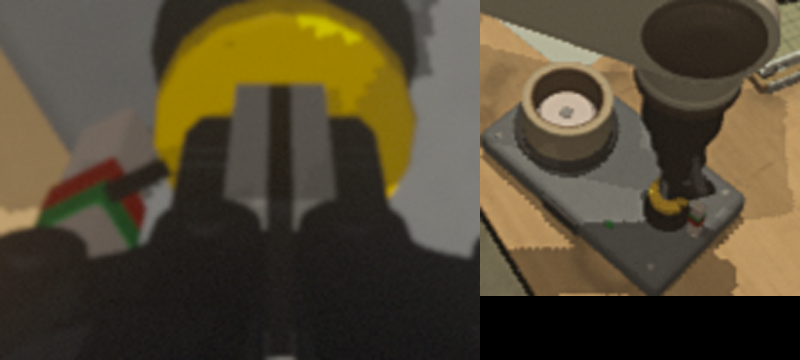

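Held steadily for over 5 s at a constant height, with the pointer in the green band and the roll seated. I'm handing it in.

Run:
```python
from h import *
print(manip.job_done(), manip.get_state()["tool_pos"])
```

```text
the job is handed in; nothing more can be done
the job is handed in; nothing more can be done
```

I put the cream roll over the hub, where it lies flat on the platter, and let go of it. I then pressed the yellow key about 10.5 mm down and held it there for more than 5 s. I handed the job in at about 20 s, still pressing.

**Last checks:**
- **Roll:** in the scene picture it sits flat, with the hub showing in its core.
- **Hold:** the arm stayed at the same height throughout the hold, and the pointer looks to be in the green band.

**Disagreements:** the three readings of the key depth did not quite agree, and the first and last still lie inside the band.
- From where the fingertips first touched the key, I get about 10 to 11 mm down, a key top at 69–70 mm.
- The mean push of 4.9 N points to a bit less, about 7.5 mm. That would be just short of the band's top edge at 8 mm, but the force reading is noisy to about 1 N.
- My rough reading of the wrist picture points to more, a key top near 67 mm.

At longer range the wrist camera also read about 3–6 mm off from the fixed cameras. I therefore lined up the grasp, the placing and the key with close-range wrist views.

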